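# Dial the dispenser open and put the stray nut away

### The arm

A 6-joint arm with a two-finger parallel gripper is mounted at the origin on a cart in front of the work surface, level with it; the furniture and walls round the work are solid. World frame = base frame: x ahead of the robot, y to its left, z up, the work surface at z = 0. Lengths are in m, angles in rad, forces in N, time in s.
With the tool pointing down it reaches from about 0.325 to 0.9 m from the base axis. Payload 6.1 kg.
Tool frame: the origin (TCP) lies on the front face of the gripper's body, between the roots of the fingers; the fingertips stand 73 mm ahead of it and the grasp point (between the pads) lies 54 mm ahead of it; z points along the fingers, y is the line along which they close (so a half turn about z gives the same grasp; the last joint's range is limited). The gripper opens to 85 mm and grips with 20 to 120 N. Pads are 22 mm wide; open, the fingers measure 114 mm over their backs; the gripper's body (76 mm by 85 mm) begins 54 mm behind the grasp point. The pads swing forward as they close: fully open they stand 13 mm farther back than shut.
Start: joints at [-1.392, 0.22, 1.526, -0, 1.395, -0.126], TCP at [0.188, -0.596, 0.304] pointing down, gripper open.
Joint ranges: [-2.98, 2.98], [-0.91, 2.08], [0.09, 2.57], [-1.24, 4.39], [0.2, 2.65], [-2.68, 2.68]. Speed limits (rad/s): [2.57, 2.57, 3.01, 3.14, 3.14, 3.14].

### API

Orientations are given as [roll, pitch, yaw] about the fixed x, y, z axes, in that order (R = Rz(yaw) Ry(pitch) Rx(roll)).
In Python, from cell import ctrl gives the robot as it stands. The module is installed in compiled form; this text tells all that it offers.
- The arm moves only by the tool send_rows, never from a script. Its argument "plan" is a list of rows, each an object of numbers: "gripper": the closure in counts, from 0 (fully open) to 255 (shut); "dx", "dy", "dz": the shift along the tool's x, y, z in mm; "turn": the turn about the tool's z in rad. A call has 1 to 5 rows; each row is the pose to reach, as a shift and turn from the pose commanded when the call began, along the tool's axes at that moment; what a row does not reach only later rows make up. A row lasts 1/10 s, in which the tool goes at most 50 mm and 8.59 degrees, less where a joint would pass 70% of its speed; a pose out of reach is approached as far as the arm can. A call with a gripper value outside its range is refused whole. The fingers move at their own pace and stop on an object; the grip force is fixed at half the most. Time passes only in rows, so rows that repeat a pose let the fingers close. It gives the time, the measured TCP pose, the force, the opening and the grip force at its end, in the units of the state.
- ctrl.read_state(): the state, without advancing time (a new reading comes with each control period).
- ctrl.get_image(name): name is "side" or "top" or "wrist"; returns (picture, depth): 384x512x3 uint8, red, green, blue; 384x512 float32, m along the optical axis (not along the pixel's ray), 0 where there is no reading.
- ctrl.camera_params(name): a dict with "fx", "fy", "cx", "cy" (pixels), "k1" (the pictures are not rectified: a ray, as slopes to the right and down, at radius r is drawn at 1 + k1 r^2 times it, then the intrinsics apply), "rvec" (rotation vector, rad) and "tvec" (3), from world to camera coordinates, as OpenCV has them. Camera axes: x right, y down, z forward; pixel columns grow to the right and rows downward; lengths in m; the calibration is good to about 2 mm. A picture is of the moment at which its call begins: read the wrist's pose just before it. camera_params takes no time and is no camera call; for the wrist camera it gives the pose at the moment of the call.
- ctrl.sign_off(): hands the job in; it is judged then, once.
Trained networks look in the newest picture that a camera, given by its name, has taken for a name from the list of things; names that differ only in an ending like _2 or _b are one class to them, and where a whole thing is asked for, a point or a joint stands for the part that bears it (a point fixed in the world has none). Each returns a list of dicts, best first, with "score" (0 to 1); they miss things now and then, are a little off and sometimes report something else, mostly with a low value. They report only what shows in the picture. A call takes as long as a camera call.
- ctrl.spot_in(label, camera): "at" ([x, y, z] in m, in world coordinates, good to about 4 mm: the middle of the surface that is visible of it).
The state is a dict: "clock": time; "joint_pos": joint angles; "dq": joint speeds; "effort": joint torques, N m; "position": TCP position; "tcp_rot": TCP orientation; "contact_force": force on the tool from outside, world axes, zero at the start; "moment": the same for the moment, N m; "grip_width": opening from 0.0 (shut) to 1.0 (fully open); "finger_force": force on a finger pad.
Only numpy, scipy, OpenCV 4.12 (cv2) and the standard library are available. Lean on these libraries where they do the work, as an engineer would, in place of code of your own. Each camera call takes 0.05 s, during which the arm holds its last target. There are 200 camera calls.

### The job

The small hex nut belongs in the compartment of the sloping round dispenser that has the raised steel tab on the rim outside it. Turn the slotted dial cover by its knob until its opening lies squarely over that compartment, then drop the smaller of the two loose hex nuts through the opening into the compartment. Leave the cover lined up there, do not force the drum itself round, and leave the larger nut and the standing bolt where they are.

Things in the scene. Friction and masses are not known exactly. Their poses are not given: they have to be found in the camera images.
- knob (a point): Middle of the black bar knob of the grey painted dial cover, on the turning axis, 14 mm above the cover's upper face. Bar 46 mm long, 12 mm thick, top 26 mm above the cover. z = turning axis, out of the sloping face (31.5 deg from vertical, leaning to the front); x = along the bar towards the opening; y = across it. Turns either way without stops; friction 0.12 N m; stays where it is left
- opening (a point): Centre of the opening in the dial cover (disc 178 mm across, 4 mm thick), level with its upper face, 54 mm from the axis. The opening is a 56 degree sector from 27 to 80 mm from the axis, about 50 mm wide here. Axes as knob; turns with the cover
- wanted_mouth (a point): Point over the middle of the wanted compartment, level with the cover's upper face, 54 mm from the axis; coincides with opening when lined up. On the rim outside this compartment stands a steel tab, 20 mm wide, rising 14 mm above the cover, 94 mm from the axis. z = turning axis, out of the face; x = outward through compartment and tab; y = across
- wanted_inside (a point): Point in the wanted compartment 9 mm above its floor, 31.5 mm below wanted_mouth along the axis; same axes. The round grey drum (180 mm across, 40 mm high, on a sloping dark steel stand) has five equal 72 degree compartments, 36 mm deep, 20 to 86 mm from the axis. A stiff friction (4 N m) holds the drum still
- small_nut_c (a point): Centre of the small steel hex nut lying flat on the bench: 28 mm over the corners (its x axis), 24 mm across the flats (its y axis), 14 mm high, about 30 g; this point is 7 mm above its underside. z is up
- large_nut_c (a point): Centre of the larger steel hex nut, which stays: 35 mm over the corners, 30 mm across the flats, 18 mm high, lying flat; this point is 9 mm above its underside
- bolt_c (a point): Centre of the dark hex bolt standing on its head, which stays: head 20 x 23 mm, 58 mm high; this point is 29 mm above the bench

How it is judged:
By the outcome, as a careful person would: the job done as asked, in the order asked, and still so for the second after the job is handed in, with the robot touching nothing.
It also fails if it takes over 64 s, if anything falls off the work surface, if the arm or the gripper's body presses on something with over 40 N, if the wrist force passes 120 N, or if a joint passes its speed limit or range.

## Working session

There is one attempt and no reset: what is moved stays moved. The work goes in short steps, Python scripts to look and compute and a tool call to move; the robot and the scene stay as the last step left them, time stands still between calls to the robot, and variables do not carry over. Pictures are saved under pics/ and viewed, at most 10 in all, crops included, and the job is handed in when it is done.

Besides the shell and the picture viewer there is one more tool, called by a JSON object that holds its "method" and its "body". send_rows: Moves the arm, as the interface text tells. Its arguments: {"type":"object","properties":{"plan":{"type":"array"}},"required":["plan"]}

```bash
mkdir -p pics; cat > h.py <<'E'
import numpy as np, cv2
from cell import ctrl
from scipy.spatial.transform import Rotation as R
def snap(n,f=None):
    im,d=ctrl.get_image(n); p=ctrl.camera_params(n)
    if f: cv2.imwrite('pics/'+f,cv2.cvtColor(im,cv2.COLOR_RGB2BGR))
    return im,d,p
def px2w(p,d,u,v,z=None):
    K=np.array([[p['fx'],0,p['cx']],[0,p['fy'],p['cy']],[0,0,1]])
    s=cv2.undistortPoints(np.array([[[u,v]]],float),K,np.array([p['k1'],0,0,0,0.]))[0,0]
    Z=d[int(v),int(u)] if z is None else z
    c=np.array([s[0]*Z,s[1]*Z,Z]); Rm=cv2.Rodrigues(np.array(p['rvec']))[0]
    return Rm.T@(c-np.array(p['tvec']).ravel())
def w2px(p,X):
    K=np.array([[p['fx'],0,p['cx']],[0,p['fy'],p['cy']],[0,0,1]])
    return cv2.projectPoints(np.array([X],float),np.array(p['rvec']),np.array(p['tvec']),K,np.array([p['k1'],0,0,0,0.]))[0].ravel()
E
python3 - <<'E'
from h import *
np.set_printoptions(precision=4,suppress=True)
for n in('side','top'):
    im,d,p=snap(n,n+'0.png')
    for l in ['knob','opening','wanted_mouth','small_nut_c','large_nut_c','bolt_c']:
        for r in ctrl.spot_in(l,n)[:2]:
            print(n,l,round(r['score'],2),np.array(r['at']),w2px(p,r['at']))
print(ctrl.read_state())
E
```

```text
side knob 0.76 [0.4926 0.2574 0.0998] [220.2938 180.0794]
side opening 0.56 [0.4896 0.2533 0.0977] [219.0582 182.0507]
side wanted_mouth 0.81 [0.538  0.2035 0.0937] [243.2449 196.5136]
side small_nut_c 0.53 [0.4796 0.1197 0.0111] [219.0634 254.7667]
side large_nut_c 0.77 [0.5873 0.0757 0.018 ] [273.9379 264.6277]
side bolt_c 0.66 [0.6863 0.0893 0.0254] [320.9603 253.2753]
top knob 0.97 [0.4866 0.2599 0.0985] [245.2385 221.4222]
top opening 0.82 [0.4863 0.2603 0.1019] [245.0055 221.3388]
top wanted_mouth 0.97 [0.5411 0.3043 0.0957] [227.2928 198.3898]
top large_nut_c 0.43 [0.59   0.0851 0.0172] [314.5381 187.9181]
top bolt_c 0.4 [0.6856 0.0944 0.0452] [312.0178 149.5808]
{'clock': 0.7, 'joint_pos': array([-1.3921,  0.2204,  1.5265, -0.    ,  1.3947, -0.1261]), 'dq': array([ 0.0023,  0.0002, -0.0012,  0.0009,  0.0005, -0.0005]), 'effort': array([  0.0009, -49.6673, -38.9649,  -0.0001,   0.0004,  -0.    ]), 'position': array([ 0.1876, -0.5962,  0.3039]), 'tcp_rot': array([3.1416, 0.    , 0.3048]), 'contact_force': array([-0.3689, -0.5533, -0.4396]), 'moment': array([-0.0252,  0.0018, -0.0688]), 'finger_force': 0.0, 'grip_width': 0.9937347037047367}
```

```bash
python3 -c "
import cv2,numpy as np
a=cv2.imread('pics/side0.png');b=cv2.imread('pics/top0.png')
print(a.shape)"
```

```text
(384, 512, 3)
```

View pics/top0.png

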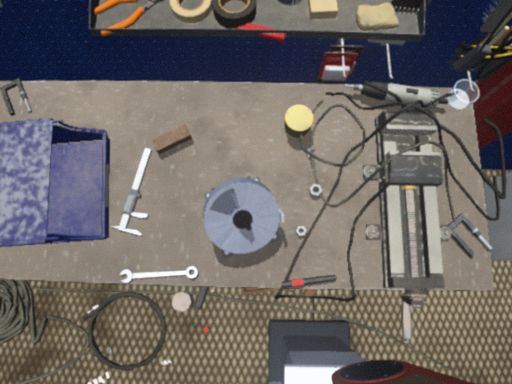

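View pics/side0.png

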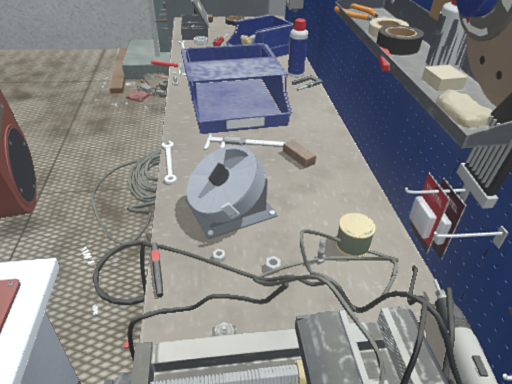

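The top view shows the drum around (242,215), what may be a light tab at (282,217), the small nut at (301,231) and the large nut at (316,190). The side view shows a tab near (230,211). I'll enlarge both to check.

```bash
python3 -c "
import cv2,numpy as np
a=cv2.imread('pics/side0.png');b=cv2.imread('pics/top0.png')
f=lambda i,x,y:cv2.resize(i[y:y+120,x:x+80],(400,600),interpolation=2)
g=lambda i,x,y:cv2.resize(i[y:y+100,x:x+133],(798,600),interpolation=2)
cv2.imwrite('pics/c1.png',cv2.resize(np.hstack([g(b,190,165),g(a,170,140)]),(800,300),interpolation=3))"
```

```text
(no output)
```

View pics/c1.png

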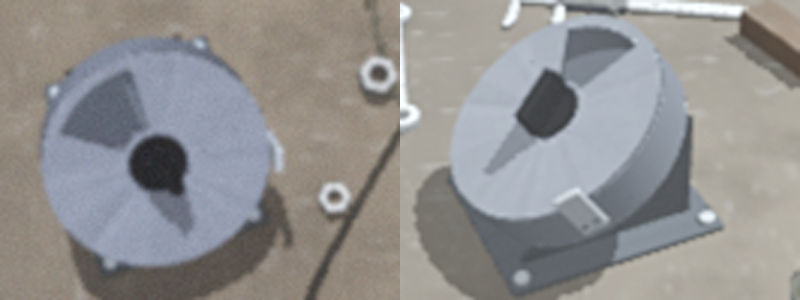

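```bash
cat >> h.py <<'E'
def cloud(p,d,us,vs):
    K=np.array([[p['fx'],0,p['cx']],[0,p['fy'],p['cy']],[0,0,1]])
    s=cv2.undistortPoints(np.stack([us,vs],-1).astype(float)[:,None],K,np.array([p['k1'],0,0,0,0.]))[:,0]
    Z=d[vs,us]; c=np.column_stack([s*Z[:,None],Z]); Rm=cv2.Rodrigues(np.array(p['rvec']))[0]
    P=(c-np.array(p['tvec']).ravel())@Rm; return P[Z>0],np.stack([us,vs],-1)[Z>0]
def drum(n,c0=(0.487,0.26)):
    im,d,p=snap(n); v,u=np.mgrid[0:384,0:512]; P,px=cloud(p,d,u.ravel(),v.ravel())
    m=(np.hypot(P[:,0]-c0[0],P[:,1]-c0[1])<.13)&(P[:,2]>.02); P=P[m];px=px[m]
    best=0; rg=np.random.default_rng(0)
    for _ in range(2000):
        a=P[rg.choice(len(P),3)]; k=np.cross(a[1]-a[0],a[2]-a[0])
        if np.linalg.norm(k)<1e-4: continue
        k/=np.linalg.norm(k); k*=np.sign(k[2])
        if abs(np.degrees(np.arccos(k[2]))-31.5)>5: continue
        i=abs((P-a[0])@k)<.003
        if i.sum()>best: best=i.sum(); I=i
    for _ in range(3):
        c=P[I].mean(0); k=np.linalg.svd(P[I]-c,full_matrices=False)[2][2]; k*=np.sign(k[2]); I=abs((P-c)@k)<.003
    ex=np.cross([0,1,0],k); ex/=np.linalg.norm(ex); ey=np.cross(k,ex)
    q=np.column_stack([(P-c)@ex,(P-c)@ey,(P-c)@k])
    el=cv2.minEnclosingCircle(q[I][:,:2].astype(np.float32))
    # robust circle: hull points fit with R=.089
    from scipy.optimize import least_squares
    h=cv2.convexHull(q[I][:,:2].astype(np.float32))[:,0]
    f=least_squares(lambda x:np.hypot(*(h-x[:2]).T)-x[2],[0,0,.089],loss='soft_l1',f_scale=.002).x
    q[:,:2]-=f[:2]; o=c+ex*f[0]+ey*f[1]
    return dict(o=o,k=k,ex=ex,ey=ey,q=q,I=I,px=px,P=P,f=f,el=el,im=im,p=p)
def mean_ang(a): return np.degrees(np.angle(np.exp(1j*a).mean()))
E
cat > m.py <<'E'
from h import *
np.set_printoptions(precision=4,suppress=True)
for n in('top','side'):
    g=drum(n);q=g['q'];r=np.hypot(q[:,0],q[:,1]);a=np.arctan2(q[:,1],q[:,0])
    print(n,'o',g['o'],'k',g['k'],'tilt',np.degrees(np.arccos(g['k'][2])),'R',g['f'][2],g['el'][1],g['I'].sum())
    op=(q[:,2]<-.01)&(r>.030)&(r<.075); print('op',op.sum(),mean_ang(a[op]),np.degrees(np.percentile(a[op],[3,50,97])), r[op].mean())
    tb=(q[:,2]>.003)&(q[:,2]<.02)&(r>.088)&(r<.105); print('tab',tb.sum(),mean_ang(a[tb]),np.degrees(np.percentile(a[tb],[5,95])),r[tb].mean(),g['P'][tb].mean(0))
    kb=(q[:,2]>.010)&(r<.035);print('knob',kb.sum(),q[kb].mean(0),q[kb][:,2].max())
    if kb.sum()>5: 
        t=q[kb&(q[:,2]>.02)][:,:2];print(len(t),t.mean(0),np.ptp(t,axis=0));s=np.linalg.svd(t-t.mean(0),full_matrices=False);print('bar',np.degrees(np.arctan2(s[2][0,1],s[2][0,0])),s[1])
    dk=(g['im'][g['px'][:,1],g['px'][:,0]].max(1)<60)&(r<.05);print('dark',dk.sum(),q[dk].mean(0))
E
python3 m.py
```

```text
top o [0.494  0.2675 0.1009] k [-0.491  -0.1797  0.8524] tilt 31.520868333004994 R 0.08824928264157482 0.09039922803640366 3407
op 370 52.453007292592076 [17.2712 53.0934 82.9797] 0.05207704690218107
tab 36 -86.15651577633554 [-93.8564 -82.061 ] 0.09184003306178008 [0.5015 0.1786 0.0997]
knob 115 [0.0024 0.0021 0.0237] 0.029503725682665856
97 [0.0012 0.0019] [0.0363 0.0348]
bar -136.71361492534817 [0.1303 0.0331]
dark 242 [0.0013 0.0007 0.0124]
side o [0.4929 0.2673 0.1009] k [-0.4862 -0.1772  0.8557] tilt 31.161149932308668 R 0.09002229393607611 0.0941043421626091 2878
op 240 -12.786488296892697 [-65.7999 -30.396   84.8527] 0.06175947400824664
tab 56 -86.38279641406649 [-93.1368 -81.7985] 0.09428932523488362 [0.5014 0.1738 0.0979]
knob 172 [ 0.0021 -0.0029  0.0206] 0.027756976688567227
101 [ 0.0014 -0.002 ] [0.0375 0.0371]
bar -136.67554880867368 [0.1307 0.0361]
dark 0 [nan nan nan]m.py:11: RuntimeWarning: Mean of empty slice.
  dk=(g['im'][g['px'][:,1],g['px'][:,0]].max(1)<60)&(r<.05);print('dark',dk.sum(),q[dk].mean(0))
  ret = um.true_divide(
```

```bash
cat > go.py <<'E'
from h import *
import sys
def rel(x,y,z,yaw):
    s=ctrl.read_state(); p=s['position']; w=s['tcp_rot'][2]
    M=R.from_euler('xyz',s['tcp_rot']).as_matrix(); d=M.T@(np.array([x,y,z])-p)*1000
    t=-(yaw-w)
    print('t',round(s['clock'],2),'pos',p.round(4),'rot',s['tcp_rot'].round(3),'q6',s['joint_pos'][5].round(2),'F',s['contact_force'].round(1),'gw',round(s['grip_width'],3))
    print('dx dy dz',d.round(1),'turn',round((t+np.pi)%(2*np.pi)-np.pi,3))
if __name__=='__main__':
    rel(*map(float,sys.argv[1:5]))
E
python3 - <<'E'
from h import *
k=np.array([-.4886,-.1785,.854]);k/=np.linalg.norm(k)
ex=np.cross([0,1,0],k);ex/=np.linalg.norm(ex);ey=np.cross(k,ex)
for a in range(45,-95,-20):
    b=ex*np.cos(np.radians(a))+ey*np.sin(np.radians(a));print(a,b.round(3),np.degrees(np.arctan2(b[1],b[0])).round(1))
E
python3 go.py .483 .2636 .3 0.3048
```

```text
45 [0.551 0.696 0.461] 51.6
25 [0.749 0.416 0.516] 29.0
5 [0.857 0.086 0.508] 5.7
-15 [ 0.861 -0.255  0.44 ] -16.5
-35 [ 0.762 -0.564  0.318] -36.5
-55 [ 0.57  -0.806  0.158] -54.7
-75 [ 0.31  -0.95  -0.021] -71.9
t 0.8 pos [ 0.1875 -0.5962  0.3039] rot [ 3.142 -0.     0.305] q6 -0.13 F [-0.1  0.5  0. ] gw 0.999
dx dy dz [ 539.8 -731.5    3.9] turn -0.0
```

{"method": "send_rows", "body": {"plan": [{"gripper":183,"dx":540,"dy":-731,"dz":0,"turn":-0.15},{"gripper":183,"dx":540,"dy":-731,"dz":0,"turn":-0.3},{"gripper":183,"dx":540,"dy":-731,"dz":0,"turn":-0.45},{"gripper":183,"dx":540,"dy":-731,"dz":0,"turn":-0.6},{"gripper":183,"dx":540,"dy":-731,"dz":0,"turn":-0.75}]}}

```text
clock: 1.3
position: [0.2692, -0.358, 0.3039]
tcp_rot: [3.141, 0.0, 1.06]
contact_force: [0.9, 1.2, -0.6]
grip_width: 0.279
finger_force: 0.0
```

```bash
python3 go.py .483 .2636 .3 4.01
```

```text
t 1.3 pos [ 0.2692 -0.358   0.3039] rot [3.141 0.    1.06 ] q6 -0.59 F [ 0.9  1.2 -0.6] gw 0.279
dx dy dz [ 646.8 -117.1    3.8] turn -2.95
```

{"method": "send_rows", "body": {"plan": [{"gripper":183,"dx":647,"dy":-117,"dz":0,"turn":-0.15},{"gripper":183,"dx":647,"dy":-117,"dz":0,"turn":-0.3},{"gripper":183,"dx":647,"dy":-117,"dz":0,"turn":-0.45},{"gripper":183,"dx":647,"dy":-117,"dz":0,"turn":-0.6},{"gripper":183,"dx":647,"dy":-117,"dz":0,"turn":-0.75}]}}

```text
clock: 1.8
position: [0.3518, -0.1221, 0.3044]
tcp_rot: [3.14, 0.001, 1.81]
contact_force: [0.4, -0.4, -0.1]
grip_width: 0.281
finger_force: 0.0
```

```bash
python3 go.py .483 .2636 .3 4.01
```

```text
t 1.8 pos [ 0.3518 -0.1221  0.3044] rot [3.14e+00 1.00e-03 1.81e+00] q6 -0.79 F [ 0.4 -0.4 -0.1] gw 0.281
dx dy dz [343.5 218.9   4.3] turn -2.2
```

{"method": "send_rows", "body": {"plan": [{"gripper":183,"dx":343,"dy":219,"dz":0,"turn":-0.15},{"gripper":183,"dx":343,"dy":219,"dz":0,"turn":-0.3},{"gripper":183,"dx":343,"dy":219,"dz":0,"turn":-0.45},{"gripper":183,"dx":343,"dy":219,"dz":0,"turn":-0.6},{"gripper":183,"dx":343,"dy":219,"dz":0,"turn":-0.75}]}}

```text
clock: 2.3
position: [0.4339, 0.1146, 0.3044]
tcp_rot: [3.141, 0.001, 2.562]
contact_force: [0.7, -0.4, -0.7]
grip_width: 0.287
finger_force: 0.0
```

```bash
python3 go.py .483 .2636 .3 4.01
```

```text
t 2.3 pos [0.4339 0.1146 0.3044] rot [3.141e+00 1.000e-03 2.562e+00] q6 -0.91 F [ 0.7 -0.4 -0.7] gw 0.287
dx dy dz [ 40.6 151.5   4.5] turn -1.448
```

{"method": "send_rows", "body": {"plan": [{"gripper":183,"dx":41,"dy":151,"dz":0,"turn":-0.15},{"gripper":183,"dx":41,"dy":151,"dz":0,"turn":-0.3},{"gripper":183,"dx":41,"dy":151,"dz":0,"turn":-0.45},{"gripper":183,"dx":41,"dy":151,"dz":0,"turn":-0.6},{"gripper":183,"dx":41,"dy":151,"dz":0,"turn":-0.75}]}}

```text
clock: 2.8
position: [0.4831, 0.2628, 0.3034]
tcp_rot: [3.142, -0.001, -2.969]
contact_force: [0.6, -0.5, -0.7]
grip_width: 0.28
finger_force: 0.0
```

{"method": "send_rows", "body": {"plan": [{"gripper":183,"turn":-0.15},{"gripper":183,"turn":-0.3},{"gripper":183,"turn":-0.45},{"gripper":183,"turn":-0.6},{"gripper":183,"turn":-0.7}]}}

```text
schema error: expected keys gripper, dx, dy, dz, turn
```

```bash
python3 go.py .483 .2636 .187 4.01; python3 -c "
from h import *
im,d,p=snap('wrist','w1.png')
C=-cv2.Rodrigues(np.array(p['rvec']))[0].T@np.array(p['tvec']).ravel();print(C)"
```

```text
t 2.8 pos [0.4831 0.2628 0.3034] rot [ 3.142e+00 -1.000e-03 -2.969e+00] q6 -1.39 F [ 0.6 -0.5 -0.7] gw 0.28
dx dy dz [-1.000e-01  8.000e-01  1.164e+02] turn -0.696
[0.41347884 0.2492952  0.37351859]
```

View pics/w1.png

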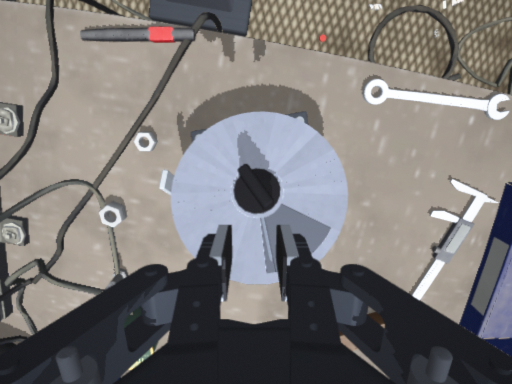

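The wrist view shows a round black base at (257,190) carrying the bar from (242,168) to (275,208), the opening at (300,228), the tab at (167,182) and the small nut at (145,141). I'll check the height of the base.

```bash
python3 - <<'E'
from h import *
np.set_printoptions(precision=4,suppress=True)
g=drum('wrist');q=g['q'];r=np.hypot(q[:,0],q[:,1]);a=np.arctan2(q[:,1],q[:,0])
print(g['o'],g['k'],np.degrees(np.arccos(g['k'][2])),g['f'][2],g['I'].sum())
op=(q[:,2]<-.01)&(r>.030)&(r<.075); print('op',op.sum(),np.degrees(np.percentile(a[op],[3,50,97])))
tb=(q[:,2]>.003)&(q[:,2]<.02)&(r>.088)&(r<.105); print('tab',mean_ang(a[tb]),np.degrees(np.percentile(a[tb],[5,95])),r[tb].mean())
kb=(r<.035)&(q[:,2]>.004)&(q[:,2]<.032)
print(np.histogram(q[kb][:,2],bins=np.arange(.004,.034,.002)))
t=q[(r<.03)&(q[:,2]>.0225)&(q[:,2]<.03)][:,:2];s=np.linalg.svd(t-t.mean(0),full_matrices=False);print('bar',t.mean(0),np.degrees(np.arctan2(s[2][0,1],s[2][0,0])),s[1]/np.sqrt(len(t))*np.sqrt(12))
lo=kb&(q[:,2]<.018);print('low',lo.sum(),q[lo].mean(0),np.percentile(r[lo],[5,50,95]))
E
```

```text
[0.4932 0.2668 0.1   ] [-0.4948 -0.1694  0.8523] 31.53485593786985 0.08889599820717291 18018
op 1216 [12.9389 59.0291 76.1066]
tab -88.05600839941313 [-93.7962 -82.605 ] 0.09202525568661081
(array([ 61,  10,   8,  10,   8,  12,  14,  10,  12,  62, 387, 164,   0,
         0]), array([0.004, 0.006, 0.008, 0.01 , 0.012, 0.014, 0.016, 0.018, 0.02 ,
       0.022, 0.024, 0.026, 0.028, 0.03 , 0.032]))
bar [0.0017 0.0003] 42.07691301198203 [0.0449 0.0117]
low 123 [0.0075 0.0019 0.0084] [0.0073 0.0178 0.0235]
```

{"method": "send_rows", "body": {"plan": [{"gripper":183,"dx":0,"dy":0,"dz":20,"turn":-0.15},{"gripper":183,"dx":0,"dy":0,"dz":40,"turn":-0.3},{"gripper":183,"dx":0,"dy":0,"dz":60,"turn":-0.45},{"gripper":183,"dx":0,"dy":0,"dz":80,"turn":-0.6},{"gripper":183,"dx":0,"dy":0,"dz":80,"turn":-0.7}]}}

```text
clock: 3.4
position: [0.4814, 0.2596, 0.2207]
tcp_rot: [3.139, -0.005, -2.278]
contact_force: [-0.6, -0.3, 0.0]
grip_width: 0.279
finger_force: 0.0
```

{"method": "send_rows", "body": {"plan": [{"gripper":183,"dx":0,"dy":0,"dz":12,"turn":0},{"gripper":183,"dx":0,"dy":0,"dz":24,"turn":0},{"gripper":183,"dx":0,"dy":0,"dz":30,"turn":0},{"gripper":183,"dx":0,"dy":0,"dz":34,"turn":0},{"gripper":183,"dx":0,"dy":0,"dz":36,"turn":0}]}}

```text
clock: 3.9
position: [0.483, 0.2607, 0.1874]
tcp_rot: [3.141, -0.0, -2.28]
contact_force: [-0.4, -0.3, 0.2]
grip_width: 0.282
finger_force: 0.0
```

```bash
python3 go.py .483 .2636 .187 4.01
```

```text
t 3.9 pos [0.483  0.2607 0.1874] rot [ 3.141 -0.    -2.28 ] q6 -2.08 F [-0.4 -0.3  0.2] gw 0.282
dx dy dz [-2.3  1.9  0.4] turn -0.006
```

{"method": "send_rows", "body": {"plan": [{"gripper":187,"dx":-2,"dy":2,"dz":2,"turn":0},{"gripper":187,"dx":-2,"dy":2,"dz":2,"turn":0.1},{"gripper":187,"dx":-2,"dy":2,"dz":2,"turn":0.2},{"gripper":187,"dx":-2,"dy":2,"dz":2,"turn":0.3},{"gripper":187,"dx":-2,"dy":2,"dz":2,"turn":0.4}]}}

```text
clock: 4.4
position: [0.483, 0.2639, 0.1863]
tcp_rot: [3.141, 0.001, -2.683]
contact_force: [-1.9, 0.4, 1.1]
grip_width: 0.271
finger_force: 1.2
```

```bash
python3 go.py .483 .2636 .186 1.72; python3 m.py 2>&1 | grep -E "top|bar|knob"
```

```text
t 4.4 pos [0.483  0.2639 0.1863] rot [ 3.141e+00  1.000e-03 -2.683e+00] q6 -1.67 F [-1.9  0.4  1.1] gw 0.271
dx dy dz [ 0.1 -0.3  0.3] turn 1.88
  kb=(q[:,2]>.010)&(r<.035);print('knob',kb.sum(),q[kb].mean(0),q[kb][:,2].max())
top o [0.4463 0.2464 0.5128] k [0.3923 0.1457 0.9082] tilt 24.740035474970824 R 0.09596189059880635 0.10190199315547943 3839
    kb=(q[:,2]>.010)&(r<.035);print('knob',kb.sum(),q[kb].mean(0),q[kb][:,2].max())
```

{"method": "send_rows", "body": {"plan": [{"gripper":187,"dx":0,"dy":0,"dz":0,"turn":0.12},{"gripper":187,"dx":0,"dy":0,"dz":0,"turn":0.24},{"gripper":187,"dx":0,"dy":0,"dz":0,"turn":0.36},{"gripper":187,"dx":0,"dy":0,"dz":0,"turn":0.48},{"gripper":187,"dx":0,"dy":0,"dz":0,"turn":0.6}]}}

```text
clock: 4.95
position: [0.4825, 0.2644, 0.1865]
tcp_rot: [3.14, -0.0, 3.002]
contact_force: [-3.9, 1.6, 2.5]
grip_width: 0.268
finger_force: 4.6
```

{"method": "send_rows", "body": {"plan": [{"gripper":187,"dx":0,"dy":0,"dz":0,"turn":0.12},{"gripper":187,"dx":0,"dy":0,"dz":0,"turn":0.24},{"gripper":187,"dx":0,"dy":0,"dz":0,"turn":0.36},{"gripper":187,"dx":0,"dy":0,"dz":0,"turn":0.48},{"gripper":187,"dx":0,"dy":0,"dz":0,"turn":0.6}]}}

```text
clock: 5.45
position: [0.4828, 0.265, 0.1869]
tcp_rot: [3.139, -0.001, 2.402]
contact_force: [-3.5, 4.4, 2.7]
grip_width: 0.267
finger_force: 6.3
```

```bash
python3 go.py .483 .2636 .186 1.72; python3 -c "
from h import *
im,d,p=snap('wrist','w2.png')"
```

```text
t 5.45 pos [0.4828 0.265  0.1869] rot [ 3.139e+00 -1.000e-03  2.402e+00] q6 -0.47 F [-3.5  4.4  2.7] gw 0.267
dx dy dz [-1.1 -0.9  0.9] turn 0.682
```

View pics/w2.png

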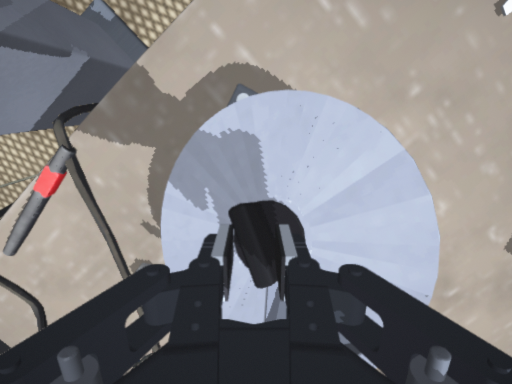

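The fork straddles the bar, whose visible part runs from (240,205) to (265,285). The bar follows the fork, lagging by about 15 degrees.

{"method": "send_rows", "body": {"plan": [{"gripper":187,"dx":0,"dy":0,"dz":0,"turn":0.12},{"gripper":187,"dx":0,"dy":0,"dz":0,"turn":0.24},{"gripper":187,"dx":0,"dy":0,"dz":0,"turn":0.36},{"gripper":187,"dx":0,"dy":0,"dz":0,"turn":0.48},{"gripper":187,"dx":0,"dy":0,"dz":0,"turn":0.6}]}}

```text
clock: 6.0
position: [0.4833, 0.2649, 0.1874]
tcp_rot: [3.139, -0.002, 1.803]
contact_force: [-2.3, 3.5, 6.2]
grip_width: 0.264
finger_force: 8.4
```

{"method": "send_rows", "body": {"plan": [{"gripper":187,"dx":0,"dy":0,"dz":0,"turn":0.1},{"gripper":187,"dx":0,"dy":0,"dz":0,"turn":0.2},{"gripper":187,"dx":0,"dy":0,"dz":0,"turn":0.25},{"gripper":187,"dx":0,"dy":0,"dz":0,"turn":0.25},{"gripper":187,"dx":0,"dy":0,"dz":0,"turn":0.25}]}}

```text
clock: 6.5
position: [0.4831, 0.2644, 0.1872]
tcp_rot: [3.14, -0.001, 1.558]
contact_force: [-2.1, 1.6, 5.2]
grip_width: 0.267
finger_force: 5.1
```

```bash
cat > w.py <<'E'
from h import *
np.set_printoptions(precision=4,suppress=True)
g=drum('wrist')
# fixed known frame
k=np.array([-.4915,-.1755,.853]);k/=np.linalg.norm(k);o=np.array([.4935,.267,.1005])
ex=np.cross([0,1,0],k);ex/=np.linalg.norm(ex);ey=np.cross(k,ex)
P=g['P'];q=np.column_stack([(P-o)@ex,(P-o)@ey,(P-o)@k]);print('fit',g['o'],g['k'],g['I'].sum())
r=np.hypot(q[:,0],q[:,1]);a=np.arctan2(q[:,1],q[:,0])
h,e=np.histogram(np.degrees(a[(q[:,2]<-.008)&(r>.035)&(r<.075)]),bins=np.arange(-180,181,10));print('op',[(int(x),int(y)) for x,y in zip(e,h) if y])
tb=(q[:,2]>.003)&(q[:,2]<.02)&(r>.088)&(r<.105); print('tab',tb.sum(),mean_ang(a[tb]))
t=q[(r<.03)&(q[:,2]>.02)&(q[:,2]<.03)][:,:2];s=np.linalg.svd(t-t.mean(0),full_matrices=False);print('bar',len(t),t.mean(0),np.degrees(np.arctan2(s[2][0,1],s[2][0,0])),s[1]/np.sqrt(len(t))*np.sqrt(12))
E
python3 go.py .483 .2636 .186 1.72;python3 w.py
```

```text
t 6.5 pos [0.4831 0.2644 0.1872] rot [ 3.140e+00 -1.000e-03  1.558e+00] q6 0.37 F [-2.1  1.6  5.2] gw 0.267
dx dy dz [-0.8 -0.1  1.2] turn -0.162
fit [0.4933 0.2674 0.0999] [-0.4914 -0.1756  0.8531] 45763
op []
tab 0 nan
bar 2044 [0.0035 0.0043] -68.18080463815382 [0.0418 0.0285]h.py:44: RuntimeWarning: Mean of empty slice.
  def mean_ang(a): return np.degrees(np.angle(np.exp(1j*a).mean()))
  ret = ret.dtype.type(ret / rcount)
```

{"method": "send_rows", "body": {"plan": [{"gripper":187,"dx":0,"dy":0,"dz":-30,"turn":0},{"gripper":187,"dx":0,"dy":0,"dz":-80,"turn":0},{"gripper":187,"dx":0,"dy":0,"dz":-120,"turn":0},{"gripper":187,"dx":0,"dy":0,"dz":-120,"turn":0},{"gripper":187,"dx":0,"dy":0,"dz":-120,"turn":0}]}}

```text
clock: 7.05
position: [0.4835, 0.2639, 0.3075]
tcp_rot: [3.138, -0.001, 1.557]
contact_force: [0.3, -0.3, -0.6]
grip_width: 0.265
finger_force: 0.0
```

```bash
python3 w.py; python3 go.py .483 .2636 .186 1.72
```

```text
fit [0.4918 0.2666 0.0981] [-0.4874 -0.1731  0.8558] 17772
op [(-120, 53), (-110, 140), (-100, 173), (-90, 130), (-80, 23), (-60, 90)]
tab 137 -90.06385562046316
bar 565 [-0.0012  0.0013] -71.37773926597778 [0.0447 0.0116]
t 7.1 pos [0.4827 0.2635 0.3056] rot [3.141 0.    1.556] q6 0.37 F [ 0.3 -0.   0.5] gw 0.268
dx dy dz [1.000e-01 3.000e-01 1.196e+02] turn -0.164
```

{"method": "send_rows", "body": {"plan": [{"gripper":187,"dx":0,"dy":0,"dz":40,"turn":0},{"gripper":187,"dx":0,"dy":0,"dz":80,"turn":0},{"gripper":187,"dx":0,"dy":0,"dz":110,"turn":0},{"gripper":187,"dx":0,"dy":0,"dz":120,"turn":0},{"gripper":187,"dx":0,"dy":0,"dz":120,"turn":0.05}]}}

```text
clock: 7.6
position: [0.4832, 0.2634, 0.1836]
tcp_rot: [3.141, 0.0, 1.505]
contact_force: [3.8, 1.2, -1.0]
grip_width: 0.265
finger_force: 1.9
```

{"method": "send_rows", "body": {"plan": [{"gripper":187,"dx":0,"dy":0,"dz":0,"turn":0.07},{"gripper":187,"dx":0,"dy":0,"dz":0,"turn":0.14},{"gripper":187,"dx":0,"dy":0,"dz":0,"turn":0.2},{"gripper":187,"dx":0,"dy":0,"dz":0,"turn":0.2},{"gripper":187,"dx":0,"dy":0,"dz":0,"turn":0.2}]}}

```text
clock: 8.1
position: [0.483, 0.2633, 0.185]
tcp_rot: [3.141, 0.0, 1.307]
contact_force: [5.0, 0.7, -0.7]
grip_width: 0.267
finger_force: 2.9
```

{"method": "send_rows", "body": {"plan": [{"gripper":187,"dx":0,"dy":0,"dz":-30,"turn":0},{"gripper":187,"dx":0,"dy":0,"dz":-80,"turn":0},{"gripper":187,"dx":0,"dy":0,"dz":-120,"turn":0},{"gripper":187,"dx":0,"dy":0,"dz":-120,"turn":0},{"gripper":187,"dx":0,"dy":0,"dz":-120,"turn":0}]}}

```text
clock: 8.6
position: [0.4825, 0.2636, 0.306]
tcp_rot: [-3.141, -0.0, 1.306]
contact_force: [-0.4, -0.7, 0.5]
grip_width: 0.269
finger_force: 0.0
```

```bash
python3 w.py; python3 go.py .483 .2636 .186 1.72
```

```text
fit [0.4921 0.2669 0.0985] [-0.4878 -0.1729  0.8557] 17905
op [(-130, 30), (-120, 106), (-110, 125), (-100, 61)]
tab 0 nan
bar 554 [-0.0004  0.0018] -89.95473631653088 [0.0451 0.0117]
t 8.65 pos [0.4818 0.2633 0.3043] rot [-3.139e+00  2.000e-03  1.306e+00] q6 0.62 F [ 0.   0.4 -0.3] gw 0.26
dx dy dz [  0.8   1.4 118.3] turn -0.414h.py:44: RuntimeWarning: Mean of empty slice.
  def mean_ang(a): return np.degrees(np.angle(np.exp(1j*a).mean()))
  ret = ret.dtype.type(ret / rcount)
```

{"method": "send_rows", "body": {"plan": [{"gripper":60,"dx":-45,"dy":12,"dz":0,"turn":0},{"gripper":60,"dx":-90,"dy":24,"dz":0,"turn":0},{"gripper":60,"dx":-138,"dy":35,"dz":0,"turn":0},{"gripper":60,"dx":-138,"dy":35,"dz":0,"turn":0},{"gripper":60,"dx":-138,"dy":35,"dz":0,"turn":0}]}}

```text
clock: 9.15
position: [0.4793, 0.1202, 0.3036]
tcp_rot: [-3.137, 0.001, 1.302]
contact_force: [-0.5, 0.1, 0.1]
grip_width: 0.764
finger_force: 0.0
```

```bash
python3 w.py;python3 m.py 2>&1 | grep -vE "Warn|print|ret|kb=|dk="; python3 -c "
from h import *
im,d,p=snap('wrist','w3.png')
print(ctrl.spot_in('small_nut_c','wrist'),ctrl.read_state()['position'])"
```

```text
fit [0.4935 0.2681 0.1004] [-0.4931 -0.1809  0.8509] 12271
op [(-130, 565), (-120, 302), (-110, 311), (-100, 318), (-90, 278), (-80, 54)]
tab 175 -87.03962562188298
bar 740 [ 0.0018 -0.0027] -88.59206025939375 [0.037  0.0119]
top o [0.4939 0.2674 0.1008] k [-0.4901 -0.1806  0.8527] tilt 31.4903001086864 R 0.08835868306182137 0.09113027900457382 3425
op 294 -103.39130318863411 [-123.788  -103.4551  -78.8765] 0.057360342377730494
tab 33 -87.93836202603981 [-93.9121 -82.6493] 0.09183825537079499 [0.4991 0.1752 0.0984]
knob 132 [0.002  0.001  0.0229] 0.02891795374942541
108 [0.0012 0.0007] [0.0135 0.0418]
bar -90.61787872090528 [0.126  0.0386]
dark 209 [0.0027 0.0011 0.0135]
side o [0.4929 0.2673 0.1009] k [-0.4867 -0.1788  0.855 ] tilt 31.23577924902026 R 0.08993802292116465 0.09427868574857712 2645
op 356 -77.65063349003962 [-123.578   -70.6175  -24.6768] 0.05050027301383614
tab 58 -87.307850247699 [-92.9001 -81.8388] 0.0945405921987696 [0.5002 0.1727 0.0969]
knob 125 [ 0.0028 -0.0042  0.0219] 0.02711130112606919
89 [ 0.002  -0.0022] [0.0119 0.0454]
bar -90.70351501273538 [0.131  0.0313]
dark 0 [nan nan nan]
[{'at': [0.4749, 0.1207, 0.0127], 'score': 0.67}] [0.48002366 0.1223919  0.30526434]
```

View pics/w3.png

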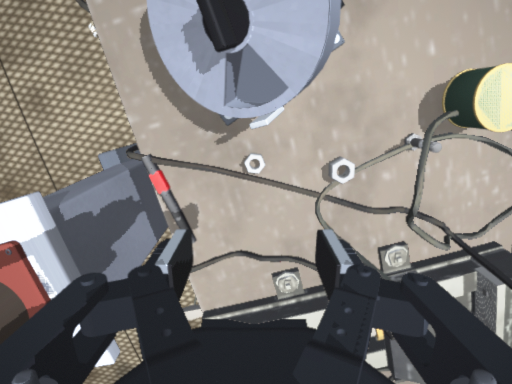

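The wrist view shows the opening at (255,78), the tab at (268,117), the small nut at (255,163) and the large nut at (342,170). The opening looks aligned with the tab. I'll measure the opening edges on a rectified view of the face, and the nut's hex orientation.

```bash
cat > e.py <<'E'
from h import *
np.set_printoptions(precision=4,suppress=True)
k=np.array([-.4905,-.1785,.853]);k/=np.linalg.norm(k);o=np.array([.4935,.2674,.1006])
ex=np.cross([0,1,0],k);ex/=np.linalg.norm(ex);ey=np.cross(k,ex)
for n in('wrist','top','side'):
    im,d,p=snap(n); g=cv2.cvtColor(im,cv2.COLOR_RGB2GRAY).astype(np.float32)
    K=np.array([[p['fx'],0,p['cx']],[0,p['fy'],p['cy']],[0,0,1]])
    A=np.radians(np.arange(-140,-39,1.)); prof=[]
    for r in(.055,.062,.069,.075):
        X=o+r*(np.cos(A)[:,None]*ex+np.sin(A)[:,None]*ey)
        u=cv2.projectPoints(X,np.array(p['rvec']),np.array(p['tvec']),K,np.array([p['k1'],0,0,0,0.]))[0][:,0].astype(np.float32)
        s=cv2.remap(g,u[:,0],u[:,1],1).ravel(); prof.append(s)
        D=np.diff(cv2.GaussianBlur(s[None],(5,1),0)[0]); print(n,r,'edges',np.degrees(A[D.argmin()])+.5,np.degrees(A[D.argmax()])+.5,D.min().round(),D.max().round())
    if n=='wrist':
        v,u=np.mgrid[140:190,230:280];P,px=cloud(p,d,u.ravel(),v.ravel());m=(P[:,2]>.009)&(P[:,2]<.03);P=P[m]
        h=cv2.convexHull((P[:,:2]*1000).astype(np.float32));print('nut',P.mean(0),cv2.minEnclosingCircle(h),np.percentile(P[:,2],[50,95]))
        for t in range(0,180,5):
            w=P[:,:2]@[np.cos(np.radians(t)),np.sin(np.radians(t))];lo,hi=np.percentile(w,[.5,99.5]);print(t,round((hi-lo)*1000,1),end='; ')
        print()
E
python3 e.py
```

```text
wrist 0.055 edges -117.50000000000001 -62.5 -18.0 19.0
wrist 0.062 edges -117.50000000000001 -62.5 -18.0 19.0
wrist 0.069 edges -117.50000000000001 -62.5 -19.0 20.0
wrist 0.075 edges -117.50000000000001 -62.5 -19.0 19.0
nut [0.4751 0.1135 0.0121] ((475.2380065917969, 100.8879165649414), 33.3946418762207) [0.0128 0.0152]
0 57.2; 5 54.4; 10 51.4; 15 48.1; 20 46.5; 25 46.2; 30 45.7; 35 44.6; 40 43.3; 45 42.0; 50 40.4; 55 38.6; 60 36.7; 65 37.9; 70 40.4; 75 43.2; 80 45.8; 85 48.1; 90 50.1; 95 51.9; 100 53.3; 105 54.3; 110 55.2; 115 55.7; 120 56.5; 125 59.0; 130 60.8; 135 62.6; 140 63.9; 145 64.6; 150 65.1; 155 65.1; 160 64.5; 165 63.5; 170 61.8; 175 59.8; 
top 0.055 edges -117.50000000000001 -62.5 -13.0 8.0
top 0.062 edges -118.5 -62.5 -13.0 9.0
top 0.069 edges -118.5 -62.5 -10.0 11.0
top 0.075 edges -118.5 -63.5 -9.0 11.0
side 0.055 edges -105.5 -63.5 -10.0 18.0
side 0.062 edges -104.50000000000001 -62.5 -11.0 15.0
side 0.069 edges -104.50000000000001 -63.5 -12.0 15.0
side 0.075 edges -103.5 -63.5 -12.0 11.0
```

```bash
cat > n.py <<'E'
from h import *
np.set_printoptions(precision=4,suppress=True)
im,d,p=snap('wrist');v,u=np.mgrid[0:384,0:512];P,px=cloud(p,d,u.ravel(),v.ravel())
sp=ctrl.spot_in('small_nut_c','wrist');c=np.array(sp[0]['at'][:2]);print(sp[0])
col=im[px[:,1],px[:,0]].astype(int);m=(np.hypot(*(P[:,:2]-c).T)<.025)&(col.min(1)>165)&(P[:,2]<.03)
# top-face outline: project every bright pixel to z=.014 plane
Rm=cv2.Rodrigues(np.array(p['rvec']))[0];C=-Rm.T@np.array(p['tvec']).ravel()
Q=C+(P[m]-C)*((.014-C[2])/(P[m][:,2]-C[2]))[:,None]
h=cv2.convexHull((Q[:,:2]*1000).astype(np.float32));print(m.sum(),cv2.minEnclosingCircle(h),Q[:,:2].mean(0),np.percentile(P[m][:,2],[5,50,95]))
W={t:np.ptp(Q[:,:2]@[np.cos(np.radians(t)),np.sin(np.radians(t))])*1000 for t in range(0,180,3)}
print({t:round(np.mean([W[t],W[t+60],W[t+120]]),1) for t in range(0,60,3)})
print('mid',[[round(500*(Q[:,i].max()+Q[:,i].min()),1) for i in(0,1)]])
x=px[m];print(x.min(0),x.max(0))
E
python3 n.py
```

```text
{'at': [0.4781, 0.1199, 0.0121], 'score': 0.82}
354 ((478.93646240234375, 122.48214721679688), 24.09701919555664) [0.4815 0.1206] [-0.0007  0.0131  0.0152]
{0: np.float64(42.3), 3: np.float64(42.2), 6: np.float64(42.1), 9: np.float64(41.9), 12: np.float64(41.7), 15: np.float64(41.8), 18: np.float64(42.0), 21: np.float64(42.1), 24: np.float64(42.1), 27: np.float64(42.0), 30: np.float64(42.2), 33: np.float64(42.5), 36: np.float64(42.8), 39: np.float64(43.0), 42: np.float64(43.1), 45: np.float64(43.0), 48: np.float64(42.9), 51: np.float64(42.7), 54: np.float64(42.3), 57: np.float64(42.2)}
mid [[np.float64(477.4), np.float64(123.7)]]
[234 144] [270 176]
```

```bash
python3 - <<'E'
s=open('n.py').read()
s=s.replace("(P[:,2]<.03)","(P[:,2]<.03)&(P[:,2]>.007)\nB=np.zeros((384,512),np.uint8);B[px[m][:,1],px[m][:,0]]=1\nnl,L,st,_=cv2.connectedComponentsWithStats(B);b=1+st[1:,4].argmax();m&=L[px[:,1],px[:,0]]==b")
s+="\ncr=im[140:190,230:280];cv2.imwrite('pics/nut.png',cv2.resize(np.hstack([cv2.cvtColor(cr,4),cv2.cvtColor(B[140:190,230:280]*255,8)]),None,fx=8,fy=8,interpolation=0))\n"
open('n.py','w').write(s)
E
python3 n.py
```

```text
{'at': [0.4782, 0.1221, 0.0137], 'score': 0.59}
212 ((479.1878356933594, 120.5794906616211), 13.454621315002441) [0.4797 0.1211] [0.0106 0.0139 0.0152]
{0: np.float64(24.4), 3: np.float64(24.2), 6: np.float64(24.0), 9: np.float64(23.9), 12: np.float64(24.1), 15: np.float64(24.4), 18: np.float64(24.8), 21: np.float64(25.1), 24: np.float64(25.4), 27: np.float64(25.6), 30: np.float64(25.8), 33: np.float64(25.9), 36: np.float64(25.9), 39: np.float64(25.9), 42: np.float64(25.8), 45: np.float64(25.7), 48: np.float64(25.6), 51: np.float64(25.4), 54: np.float64(25.1), 57: np.float64(24.8)}
mid [[np.float64(479.6), np.float64(120.6)]]
[244 154] [263 173]
```

View pics/nut.png

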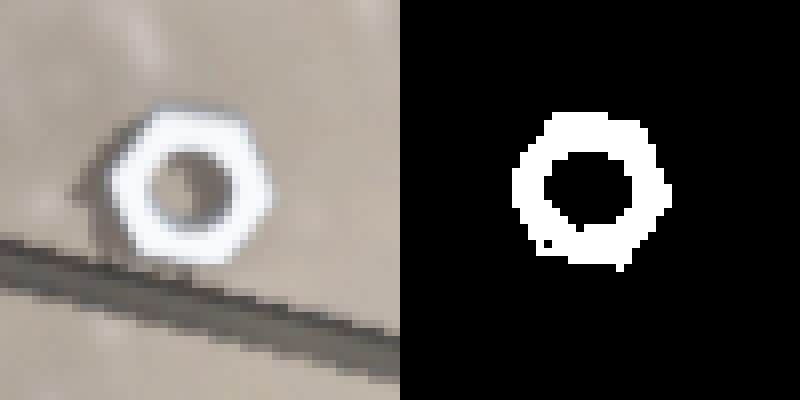

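```bash
python3 - <<'E'
from h import *
im,d,p=snap('wrist');v,u=np.mgrid[90:240,180:340];P,px=cloud(p,d,u.ravel(),v.ravel())
c=np.array([.479,.1208])
for H in(8,68,128):
  y=np.array([np.cos(np.radians(H)),np.sin(np.radians(H))]);x=np.array([-y[1],y[0]])
  for s in(-5,0,5):
    q=(P[:,:2]-c)*1000;a=q@y;b=q@x-s
    for gap in (36,):
      out=[]
      for sg in(1,-1):
        m=(abs(b)<12)&(sg*a>gap/2)&(sg*a<gap/2+14);out.append((int((P[m][:,2]>.006).sum()),P[m][:,2].max().round(4)))
      print(H,s,gap,out)
E
```

```text
8 -5 36 [(0, np.float64(0.0024)), (77, np.float64(0.0114))]
8 0 36 [(0, np.float64(0.0024)), (67, np.float64(0.0114))]
8 5 36 [(0, np.float64(0.0024)), (39, np.float64(0.2399))]
68 -5 36 [(0, np.float64(0.0025)), (95, np.float64(0.0114))]
68 0 36 [(0, np.float64(0.0025)), (89, np.float64(0.0114))]
68 5 36 [(0, np.float64(0.0025)), (83, np.float64(0.0114))]
128 -5 36 [(0, np.float64(0.0024)), (3, np.float64(0.0083))]
128 0 36 [(28, np.float64(0.2537)), (30, np.float64(0.0105))]
128 5 36 [(44, np.float64(0.2537)), (58, np.float64(0.0105))]
```

```bash
python3 go.py .4833 .1242 .12 0.663
```

```text
t 9.8 pos [0.4803 0.1214 0.306 ] rot [ 3.142 -0.     1.305] q6 0.35 F [0.5 0.5 0.2] gw 0.763
dx dy dz [  3.4   2.1 186. ] turn 0.642
```

{"method": "send_rows", "body": {"plan": [{"gripper":147,"dx":3.4,"dy":2,"dz":40,"turn":0.14},{"gripper":147,"dx":3.4,"dy":2,"dz":80,"turn":0.28},{"gripper":147,"dx":3.4,"dy":2,"dz":120,"turn":0.42},{"gripper":147,"dx":3.4,"dy":2,"dz":160,"turn":0.56},{"gripper":147,"dx":3.4,"dy":2,"dz":186,"turn":0.642}]}}

```text
clock: 10.3
position: [0.4816, 0.1238, 0.117]
tcp_rot: [-3.14, 0.003, 0.658]
contact_force: [-0.9, -0.7, -0.9]
grip_width: 0.421
finger_force: 0.0
```

```bash
python3 go.py .4833 .1242 .0765 0.663; python3 n.py
```

```text
t 10.3 pos [0.4816 0.1238 0.117 ] rot [-3.14e+00  3.00e-03  6.58e-01] q6 1.01 F [-0.9 -0.7 -0.9] gw 0.421
dx dy dz [ 1.7  0.8 40.5] turn -0.005
{'at': [0.4797, 0.1204, 0.0136], 'score': 0.67}
759 ((478.5478210449219, 121.9045639038086), 13.53459644317627) [0.4789 0.1223] [0.0087 0.0105 0.0115]
{0: np.float64(24.6), 3: np.float64(24.2), 6: np.float64(23.6), 9: np.float64(23.6), 12: np.float64(24.0), 15: np.float64(24.4), 18: np.float64(24.8), 21: np.float64(25.1), 24: np.float64(25.5), 27: np.float64(25.7), 30: np.float64(26.0), 33: np.float64(26.1), 36: np.float64(26.2), 39: np.float64(26.2), 42: np.float64(26.2), 45: np.float64(26.1), 48: np.float64(25.9), 51: np.float64(25.6), 54: np.float64(25.4), 57: np.float64(25.0)}
mid [[np.float64(478.6), np.float64(122.2)]]
[238 202] [273 241]
```

{"method": "send_rows", "body": {"plan": [{"gripper":147,"dx":1.5,"dy":0.5,"dz":20,"turn":0},{"gripper":147,"dx":1.5,"dy":0.5,"dz":35,"turn":0},{"gripper":147,"dx":1.5,"dy":0.5,"dz":40,"turn":0},{"gripper":147,"dx":1.5,"dy":0.5,"dz":40,"turn":0},{"gripper":255,"dx":1.5,"dy":0.5,"dz":40,"turn":0}]}}

```text
clock: 10.9
position: [0.4856, 0.1246, 0.0813]
tcp_rot: [3.141, -0.002, 0.664]
contact_force: [0.9, -1.1, 7.1]
grip_width: 0.272
finger_force: 17.7
```

{"method": "send_rows", "body": {"plan": [{"gripper":255,"dx":0,"dy":0,"dz":0,"turn":0},{"gripper":255,"dx":0,"dy":0,"dz":0,"turn":0},{"gripper":255,"dx":0,"dy":0,"dz":0,"turn":0},{"gripper":255,"dx":0,"dy":0,"dz":-10,"turn":0},{"gripper":255,"dx":0,"dy":0,"dz":-30,"turn":0}]}}

```text
clock: 11.4
position: [0.4836, 0.1244, 0.1097]
tcp_rot: [-3.14, 0.002, 0.663]
contact_force: [0.7, 0.8, 0.1]
grip_width: 0.243
finger_force: 58.8
```

{"method": "send_rows", "body": {"plan": [{"gripper":255,"dx":0,"dy":0,"dz":-40,"turn":0},{"gripper":255,"dx":0,"dy":0,"dz":-80,"turn":0},{"gripper":255,"dx":0,"dy":0,"dz":-120,"turn":0},{"gripper":255,"dx":0,"dy":0,"dz":-140,"turn":0},{"gripper":255,"dx":0,"dy":0,"dz":-140,"turn":0}]}}

```text
clock: 11.9
position: [0.4868, 0.1248, 0.255]
tcp_rot: [3.137, -0.007, 0.663]
contact_force: [-0.5, -0.1, -0.0]
grip_width: 0.243
finger_force: 58.8
```

```bash
python3 - <<'E'
from h import *
np.set_printoptions(precision=4,suppress=True)
k=np.array([-.4905,-.1785,.853]);k/=np.linalg.norm(k);o=np.array([.4935,.2674,.1006])
ex=np.cross([0,1,0],k);ex/=np.linalg.norm(ex);ey=np.cross(k,ex)
for a in(-88,-90):
    b=ex*np.cos(np.radians(a))+ey*np.sin(np.radians(a));print(o+.054*b,b,np.arctan2(b[1],b[0]))
snap('wrist','w4.png')
for n in('side',): print(ctrl.get_image(n)[0].shape,ctrl.spot_in('small_nut_c',n))
E
python3 e.py | head -4
python3 go.py .5 .21 .27 0.11
```

```text
[0.4999 0.2143 0.0932] [ 0.1192 -0.9833 -0.1372] -1.4501878273722961
[0.4983 0.2143 0.0922] [ 0.089  -0.9839 -0.1547] -1.4806116323968066
(384, 512, 3) []
wrist 0.055 edges -117.50000000000001 -62.5 -19.0 20.0
wrist 0.062 edges -117.50000000000001 -62.5 -21.0 19.0
wrist 0.069 edges -117.50000000000001 -62.5 -21.0 20.0
wrist 0.075 edges -117.50000000000001 -62.5 -19.0 19.0
t 12.2 pos [0.4837 0.1244 0.2482] rot [-3.14e+00  3.00e-03  6.63e-01] q6 1.0 F [0.3 0.1 0.4] gw 0.245
dx dy dz [ 65.5 -57.5 -21.9] turn 0.553
```

View pics/w4.png

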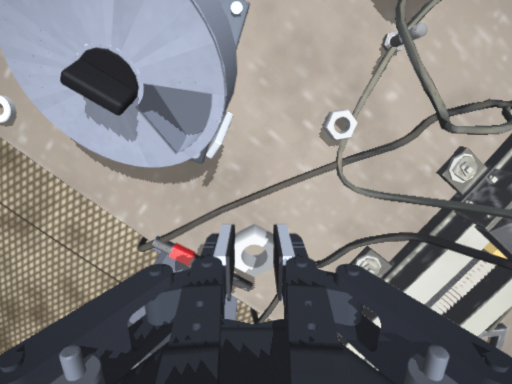

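The nut is held between the pads at (254,252). The tab is at (218,138), and the opening edges still measure -117.5 and -62.5 degrees, so the cover hasn't moved.

```bash
python3 go.py .5055 .2109 .25 0.11
```

```text
t 12.2 pos [0.4837 0.1244 0.2482] rot [-3.14e+00  3.00e-03  6.63e-01] q6 1.0 F [0.3 0.1 0.4] gw 0.245
dx dy dz [ 70.4 -54.8  -1.9] turn 0.553
```

{"method": "send_rows", "body": {"plan": [{"gripper":255,"dx":25,"dy":-20,"dz":0,"turn":0.12},{"gripper":255,"dx":50,"dy":-40,"dz":0,"turn":0.24},{"gripper":255,"dx":70,"dy":-55,"dz":0,"turn":0.36},{"gripper":255,"dx":70,"dy":-55,"dz":0,"turn":0.48},{"gripper":255,"dx":70,"dy":-55,"dz":0,"turn":0.553}]}}

```text
clock: 12.7
position: [0.5054, 0.2117, 0.2482]
tcp_rot: [3.141, 0.003, 0.107]
contact_force: [0.2, -0.1, -0.3]
grip_width: 0.241
finger_force: 58.9
```

{"method": "send_rows", "body": {"plan": [{"gripper":255,"dx":0,"dy":0,"dz":15,"turn":0},{"gripper":255,"dx":0,"dy":0,"dz":30,"turn":0},{"gripper":255,"dx":0,"dy":0,"dz":45,"turn":0},{"gripper":255,"dx":0,"dy":0,"dz":45,"turn":0},{"gripper":255,"dx":0,"dy":0,"dz":45,"turn":0}]}}

```text
clock: 13.2
position: [0.5055, 0.2106, 0.2038]
tcp_rot: [3.141, 0.002, 0.11]
contact_force: [0.3, 0.3, 0.0]
grip_width: 0.243
finger_force: 58.9
```

```bash
python3 go.py .5055 .2109 .18 0.11; python3 - <<'E'
from h import *
snap('wrist','w5.png')
E
```

```text
t 13.2 pos [0.5055 0.2106 0.2038] rot [3.141e+00 2.000e-03 1.100e-01] q6 1.71 F [0.3 0.3 0. ] gw 0.243
dx dy dz [ 0.1 -0.3 23.8] turn 0.0
```

View pics/w5.png

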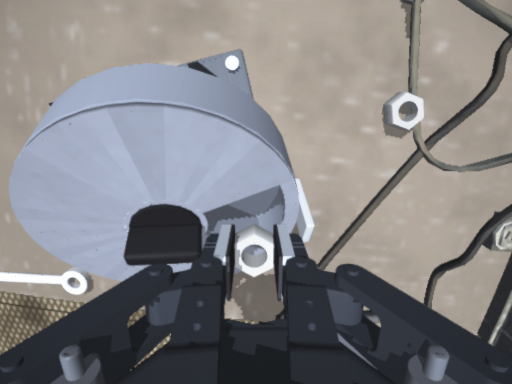

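The held nut at (254,252) is over the opening, and the tab at (304,210) lies just outside the right finger. Lowering and releasing with a small opening.

{"method": "send_rows", "body": {"plan": [{"gripper":255,"dx":0,"dy":0,"dz":10,"turn":0},{"gripper":255,"dx":0,"dy":0,"dz":18,"turn":0},{"gripper":255,"dx":0,"dy":0,"dz":23,"turn":0},{"gripper":255,"dx":0,"dy":0,"dz":23,"turn":0},{"gripper":255,"dx":0,"dy":0,"dz":23,"turn":0}]}}

```text
clock: 13.75
position: [0.5059, 0.2109, 0.1818]
tcp_rot: [3.142, 0.0, 0.11]
contact_force: [0.3, -1.1, -0.1]
grip_width: 0.244
finger_force: 58.9
```

{"method": "send_rows", "body": {"plan": [{"gripper":163,"dx":0,"dy":0,"dz":0,"turn":0},{"gripper":163,"dx":0,"dy":0,"dz":0,"turn":0},{"gripper":163,"dx":0,"dy":0,"dz":0,"turn":0},{"gripper":163,"dx":0,"dy":0,"dz":0,"turn":0},{"gripper":163,"dx":0,"dy":0,"dz":0,"turn":0}]}}

```text
clock: 14.25
position: [0.506, 0.211, 0.182]
tcp_rot: [-3.142, -0.0, 0.11]
contact_force: [-0.0, 0.5, 0.3]
grip_width: 0.362
finger_force: 0.0
```

{"method": "send_rows", "body": {"plan": [{"gripper":163,"dx":0,"dy":0,"dz":-25,"turn":0},{"gripper":163,"dx":0,"dy":0,"dz":-70,"turn":0},{"gripper":163,"dx":0,"dy":0,"dz":-115,"turn":0},{"gripper":163,"dx":0,"dy":40,"dz":-115,"turn":0},{"gripper":163,"dx":0,"dy":70,"dz":-115,"turn":0}]}}

```text
clock: 14.75
position: [0.5146, 0.1408, 0.2995]
tcp_rot: [3.141, -0.005, 0.112]
contact_force: [-1.4, -0.3, -0.9]
grip_width: 0.362
finger_force: 0.0
```

```bash
python3 go.py .5055 .2109 .18 0.11; python3 e.py|grep -E "wrist|top"; python3 m.py 2>/dev/null | grep tab; python3 - <<'E'
from h import *
im,d,p=snap('wrist');b=snap('top')[0]
a=cv2.resize(im[:300,:400],(600,450));c=cv2.resize(b[170:260,200:290],(200,200),interpolation=2)
o=np.zeros((450,800,3),np.uint8);o[:,:600]=a;o[:200,600:]=c;cv2.imwrite('pics/f1.png',o[:,:,::-1])
E
```

```text
t 14.75 pos [0.5146 0.1408 0.2995] rot [ 3.141 -0.005  0.112] q6 1.58 F [-1.4 -0.3 -0.9] gw 0.362
dx dy dz [ -1.8 -70.7 119.4] turn 0.002
wrist 0.055 edges -114.5 -65.5 -15.0 16.0
wrist 0.062 edges -115.50000000000001 -64.5 -16.0 18.0
wrist 0.069 edges -90.5 -98.5 -19.0 20.0
wrist 0.075 edges -89.5 -97.5 -27.0 24.0
tab 33 -87.6507550483672 [-93.727  -82.3899] 0.09189461061008819 [0.4996 0.1752 0.0983]
tab 54 -87.08985811963609 [-93.0159 -81.7592] 0.09476735021766175 [0.5003 0.1728 0.0975]e.py:16: RuntimeWarning: Mean of empty slice.
  h=cv2.convexHull((P[:,:2]*1000).astype(np.float32));print('nut',P.mean(0),cv2.minEnclosingCircle(h),np.percentile(P[:,2],[50,95]))
  ret = um.true_divide(
Traceback (most recent call last):
  File "e.py", line 16, in <module>
    h=cv2.convexHull((P[:,:2]*1000).astype(np.float32));print('nut',P.mean(0),cv2.minEnclosingCircle(h),np.percentile(P[:,2],[50,95]))
                                                                              ~~~~~~~~~~~~~~~~~~~~~~^^^
cv2.error: OpenCV(4.12.0) /io/opencv/modules/imgproc/src/shapedescr.cpp:201: error: (-215:Assertion failed) count >= 0 && (depth == CV_32F || depth == CV_32S) in function 'minEnclosingCircle'
```

View pics/f1.png

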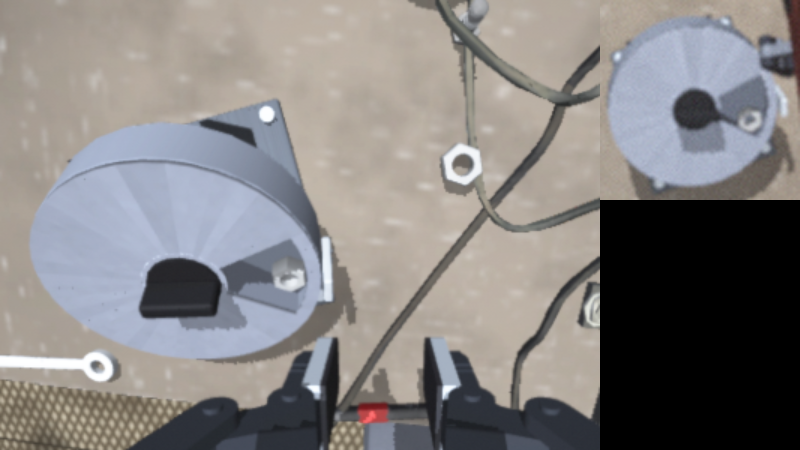

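The nut lies in the compartment, seen through the opening at (288,275) beside the tab at (326,268). I'll check its depth and hand in if it has settled.

```bash
python3 - <<'E'
from h import *
im,d,p=snap('wrist');k=np.array([-.4905,-.1785,.853]);o=np.array([.4935,.2674,.1006])
u,v=288*400/600,275*300/450
h=[round(float((px2w(p,d,u+a,v+b)-o)@k)*1000,1) for a in(-9,-6,0,6,9) for b in(-6,0,6)];print(h)
if max(h)<2 and min(h)<-15: print(ctrl.sign_off())
E
```

```text
[-35.6, -27.0, -30.1, -32.2, -27.4, -25.7, -28.4, -39.5, -28.2, -31.6, -26.7, -26.9, -32.8, -26.9, -26.9]
the job is handed in; nothing more can be done
None
```

The small nut is on the floor of the tabbed compartment, with its top about 27 mm below the cover face. I turned the cover by its knob and it measured about 2° off the tab's centre, which I left uncorrected. I handed the job in at about 15 s on the robot's clock.

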